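# Load the sample stick and hold up the test carrier

## Task

At the staff-room self-test table, take the green-capped sampling stick from its stand and push it straight down into the open tube on the blue carrier until its collar sits on the tube's rim, pushing the red plug down; the stick must not touch the table. Then grasp the carrier by its black handle, lift it straight up about 10 cm clear of the table, and finish while still holding it there, level and still, with the stick fully in. Do not tip the carrier on the way, and leave the cup, pump bottle and glove box where they are.

Things in the scene. Friction and masses are not known exactly. Their poses are not given: they have to be found in the camera images.
- stick_grip (a point): Sampling stick, 20 g, upright at the start: green cap 14 mm across, 44 mm tall; this point is the cap's centre. Under the cap a green collar 22 mm across, 4 mm thick (underside 26 mm below this point), then a white shaft 7 mm across down to 82 mm below this point, its last 5 mm tapering to 3.6 mm. z points up along the stick, away from the tip.
- stand: Grey block, fixed, 64 x 64 mm, 70 mm tall, on a white foot plate 90 x 90 x 6 mm; the stick stands in a loose hole 12 mm wide, 64 mm deep in the middle of its top, the collar resting on the top. Origin at the centre of the underside, z up.
- tube_mouth (a point): Centre of the open top of the clear upright sample tube on the carrier, 76 mm above the carrier's underside: bore 12 mm, outside 20 mm across. Axes as the carrier's; z up out of the tube. With the stick fully in, its cap centre is 26 mm above this point and the collar sits on the rim.
- plug (a joint): Depth in m to which the red plug inside the tube has been pushed. 0: its top is 33 mm below the rim (start). It slides stiffly, about 3.5 N plus a little drag, and stays where it is left; the fully inserted stick leaves it at about 0.023. The stick's own weight does not move it.
- handle: Black handle bar of the carrier, 12 mm thick (x), 100 mm long (y), 22 mm tall (z), on two posts at its ends. Origin at the bar's centre, 155 mm above the carrier's underside, which rests on the table at the start; the carrier (0.35 to 0.65 kg in all) balances under it. The tube stands 62 mm off towards +x. The loaded stick's top is 31 mm below the bar's centre.
- carrier: Blue tray 180 mm (x) by 110 mm (y), 22 mm tall, loose, carrying the handle, the open tube (62 mm towards +x) and a closed yellow-capped tube, 94 mm tall (62 mm towards -x). Origin at the centre of the underside, z up. Same axes as the handle.
- cup: White cup, 72 mm across the rim, 85 mm tall. Origin at the centre of the underside. To be left alone.
- pump_bottle: Pump bottle with a blue band, 60 mm across, 175 mm tall. Origin at the centre of the underside. To be left alone.
- glove_box: Cardboard glove box 160 (x) by 100 (y) by 70 mm. Origin at the centre of the underside. To be left alone.
- stick_tip (a point): Tip of the sampling stick's shaft, 82 mm below the cap's centre along the stick.
Mind the look-alikes: they are no part of the job. Of the things that look like the carrier, take the one that is farthest to the robot's left at the start.

How it is judged:
By the outcome, as a careful person would: the job done as asked, in the order asked, and still so for the second after the job is handed in, while the arm keeps its last pose, push and grip.
It also fails if it takes over 61 s, if anything falls off the work surface, if the arm or the gripper's body presses on something with over 40 N, if the wrist force passes 120 N, or if a joint passes its speed limit or range.

## Robot

A 6-joint arm with a two-finger parallel gripper is mounted at the origin on the work surface. World frame = base frame: x ahead of the robot, y to its left, z up, the work surface at z = 0. Lengths are in m, angles in rad, forces in N, time in s.
With the tool pointing down it reaches from about 0.375 to 0.9 m from the base axis. Payload 3.1 kg.
Tool frame: the origin (TCP) lies at the very end of the fingers, on their centre line; the grasp point (between the pads) lies 19 mm behind it (tcp_to_grasp is the distance from the TCP to the grasp point, in m); z points along the fingers, y is the direction in which the jaws open and shut (so a half turn about z gives the same grasp; the last joint's range is limited). The gripper opens to 85 mm and grips with 20 to 120 N. Pads are 22 mm wide; open, the fingers measure 114 mm over their backs; the gripper's body (76 mm by 85 mm) begins 54 mm behind the grasp point. The pads swing forward as they close: fully open they stand 13 mm farther back than shut.
Start: joints at [1.04, 0.527, 1.433, -0, 1.181, -0.178], TCP at [0.215, 0.587, 0.231] pointing down, gripper open.
Joint ranges: [-3.08, 3.08], [-0.75, 2.2], [0.22, 2.44], [-1.43, 4.57], [0, 2.65], [-2.85, 2.85]. Speed limits (rad/s): [2.79, 2.79, 3.14, 3.14, 3.14, 3.14].

## Interface

Orientations are given as a unit quaternion [x, y, z, w].
In Python, from station import sense, snapshot, camera_info, sign_off, tcp_to_grasp gives the robot as it stands.
- The arm moves only by the shell command python3 -m inch 'ROWS' [FORCE]. ROWS is JSON, a list of rows, each a list of 3 entries, a list of its own where there are three numbers: the closure, from -1 (fully open) to 1 (shut), so that 0 is half open, then the shift along the tool's x, y, z normalised to -1 to 1, where 1 is 10 cm, then the turn, a rotation vector about the tool's x, y, z normalised to -1 to 1, where 1 is 360 degrees. In form: [[jaw, [dx, dy, dz], [ax, ay, az]], ...]. A call has 1 to 20 rows; each row is the pose to reach, as a shift and turn from the pose commanded when the call began, along the tool's axes at that moment, turning the shorter way round; what a row does not reach only later rows make up. A row lasts 1/10 s, in which the tool goes at most 50 mm and 8.59 degrees, less where a joint would pass 70% of its speed; a pose out of reach is approached as far as the arm can. A call with a number of a shift or a turn outside -1 to 1 is refused whole. A call with a gripper value outside its range is refused whole. The fingers move at their own pace and stop on an object; FORCE is the grip in N (left out, the last holds). Time passes only in rows, so rows that repeat a pose let the fingers close. It gives the time, the measured TCP pose, the force and the opening at its end, in the units of the state.
- sense(): the state, without advancing time (a new reading comes with each control period).
- snapshot(name): name is "scene" or "top" or "wrist"; returns (picture, depth): 384x512x3 uint8, blue, green, red; 384x512 float32, m along the optical axis (not along the pixel's ray), 0 where there is no reading.
- camera_info(name): a dict with "K" (3x3 intrinsics, pixels), "origin" and "orientation" of the camera in the world. Camera axes: x right, y down, z forward; pixel columns grow to the right and rows downward; lengths in m; the calibration is good to about 2 mm. A picture is of the moment at which its call begins: read the wrist's pose just before it. camera_info takes no time and is no camera call; for the wrist camera it gives the pose at the moment of the call.
- sign_off(): hands the job in, once; it reports no verdict.
The state is a dict: "t": time; "q": joint angles; "qd": joint speeds; "tau": joint torques, N m; "tcp_pos": TCP position; "tool_rot": TCP orientation; "force": force on the tool from outside, world axes, zero at the start; "ft_torque": the same for the moment, N m; "finger_gap": opening from 0.0 (shut) to 1.0 (fully open).
Only numpy, scipy, OpenCV 4.12 (cv2) and the standard library are available. Lean on these libraries where they do the work, as an engineer would, in place of code of your own. Each camera call takes 0.05 s, during which the arm holds its last target.

## Working session

There is one attempt and no reset: what is moved stays moved. The work goes in short steps, Python scripts to look and compute and a shell command to move; the robot and the scene stay as the last step left them, time stands still between calls to the robot, and variables do not carry over. Pictures are saved under pics/ and viewed, and the job is handed in when it is done.

```bash
ls; mkdir -p pics; python3 - <<'E'
from station import *
import cv2,numpy as np
print(sense(), tcp_to_grasp)
for n in("scene","top"):
    im,d=snapshot(n); cv2.imwrite(f"pics/{n}0.png",im); np.save(f"pics/{n}0.npy",d); print(n,camera_info(n))
E
```

```text
pics
{'t': 0.0, 'q': array([ 1.04048007e+00,  5.28446988e-01,  1.43386394e+00,  4.44044202e-05,
        1.18138997e+00, -1.78504929e-01]), 'qd': array([-0.00203355, -0.00013817, -0.00100842,  0.00044904,  0.00054971,
       -0.0007537 ]), 'tau': array([-5.55011648e-04, -4.42352450e+01, -1.78024489e+01, -4.36616201e-04,
        8.48292257e-03, -1.71969975e-05]), 'tcp_pos': array([0.21498348, 0.58612782, 0.23035759]), 'tool_rot': array([ 1.75008118e-01,  9.84566426e-01, -9.81484707e-04, -3.85075245e-04]), 'force': array([0.66022654, 0.126032  , 0.16574734]), 'ft_torque': array([-0.01782112, -0.04792864,  0.0277825 ]), 'finger_gap': 1.0010100198596878} 0.0187
scene {'K': array([[374.84031183,   0.        , 253.45139419],
       [  0.        , 374.84031183, 186.1177652 ],
       [  0.        ,   0.        ,   1.        ]]), 'origin': array([ 1.20008231, -0.07974119,  0.83403077]), 'orientation': array([ 0.7085053 ,  0.60038462, -0.23663213, -0.28559375])}
top {'K': array([[351.38573741,   0.        , 251.18844612],
       [  0.        , 351.38573741, 187.49515263],
       [  0.        ,   0.        ,   1.        ]]), 'origin': array([0.32033125, 0.032261  , 1.20812145]), 'orientation': array([ 0.71075367, -0.69720749,  0.06699882, -0.06513135])}
```

View pics/scene0.png

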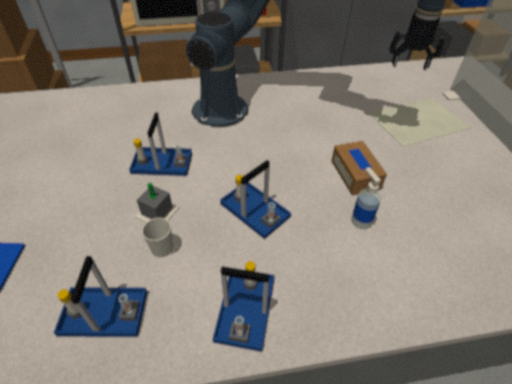

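View pics/top0.png

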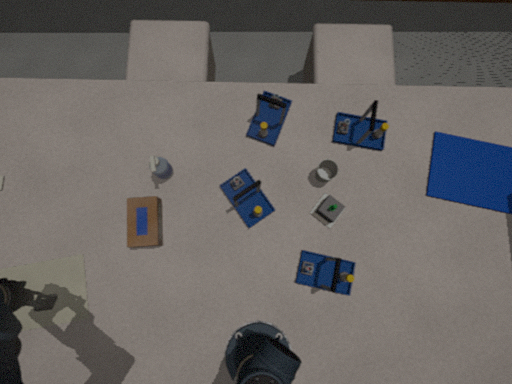

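The scene view shows four carriers. In the top view they are at about (247,198), (269,118), (360,131) and (326,273). Image left is the robot's left. The stand with the green stick is at (330,209), and the cup at (323,172). Next I measure them.

```bash
cat > h.py <<'E'
import numpy as np,cv2
from scipy.spatial.transform import Rotation as R
from station import *
def w(ci,u,v,d):
    K=ci["K"]; p=np.stack([(u-K[0,2])/K[0,0]*d,(v-K[1,2])/K[1,1]*d,d*np.ones_like(u,dtype=float)],-1)
    return p@R.from_quat(ci["orientation"]).as_matrix().T+ci["origin"]
def cloud(ci,d):
    v,u=np.mgrid[:384,:512]; return w(ci,u.astype(float),v.astype(float),d)
E
python3 - <<'E'
from h import *
ci=camera_info("top"); d=np.load("pics/top0.npy"); im=cv2.imread("pics/top0.png"); P=cloud(ci,d)
b,g,r=[im[...,i].astype(int) for i in range(3)]
m=((b>r+50)&(P[...,2]<0.06)).astype(np.uint8)
n,l,s,c=cv2.connectedComponentsWithStats(m)
for i in range(1,n):
    if s[i,4]>150:
        p=P[l==i][:,:2]; print(c[i],s[i,4],cv2.minAreaRect(p.astype(np.float32)),np.median(P[l==i][:,2]))
gm=(g>r+30)&(g>b+30)
print("green",P[gm].round(3)[:20], np.argwhere(gm)[:3])
cr=im[80:310,210:400]; cv2.imwrite("pics/topc.png",cv2.resize(cr,None,fx=3.2/1.3,fy=3.2/1.3,interpolation=2))
E
```

```text
[268.40697674 114.02616279] 344 ((0.8224663138389587, -0.027743671089410782), (0.08365877717733383, 0.07689199596643448), 71.57200622558594) 0.005546540178206993
[343.49553571 129.40625   ] 224 ((0.7653563022613525, -0.30197420716285706), (0.07931847870349884, 0.10507459938526154), 78.40733337402344) 0.006176428112585675
[359.73593074 129.88744589] 231 ((0.7634131908416748, -0.34809860587120056), (0.04223725199699402, 0.11179958283901215), 49.13832473754883) 0.005366593994671209
[470.95056818 172.15890152] 5280 ((0.620038628578186, -0.7415454387664795), (0.2928607761859894, 0.23881776630878448), 78.74510955810547) 0.01295464411279812
[371.92993631 142.80254777] 157 ((0.7200244069099426, -0.38866910338401794), (0.08317290246486664, 0.045293424278497696), 82.93867492675781) 0.006508120565468678
[237.31877729 186.03930131] 229 ((0.5548235177993774, 0.0816325768828392), (0.06022890657186508, 0.10315690189599991), 45.920379638671875) 0.0056019402521823025
[253.41328413 208.37084871] 542 ((0.47399279475212097, 0.019204191863536835), (0.0832919329404831, 0.10405561327934265), 36.03485870361
[... 167 characters left out ...]
.0066096925683497565
[325.77514793 273.07988166] 338 ((0.2631324231624603, -0.2200556844472885), (0.05226636677980423, 0.0888751819729805), 77.47955322265625) 0.005752009794268376
green [[ 0.48  -0.233  0.116]
 [ 0.482 -0.229  0.076]
 [ 0.476 -0.226  0.118]
 [ 0.476 -0.229  0.118]
 [ 0.476 -0.232  0.118]
 [ 0.476 -0.235  0.12 ]
 [ 0.479 -0.226  0.076]
 [ 0.477 -0.227  0.086]
 [ 0.475 -0.226  0.105]
 [ 0.473 -0.226  0.117]
 [ 0.472 -0.228  0.121]
 [ 0.474 -0.234  0.112]
 [ 0.472 -0.234  0.123]
 [ 0.476 -0.227  0.073]
 [ 0.47  -0.226  0.116]
 [ 0.47  -0.229  0.119]
 [ 0.47  -0.232  0.12 ]
 [ 0.47  -0.235  0.118]
 [ 0.467 -0.232  0.091]
 [ 0.466 -0.232  0.076]] [[204 335]
 [205 331]
 [205 333]]
```

View pics/topc.png

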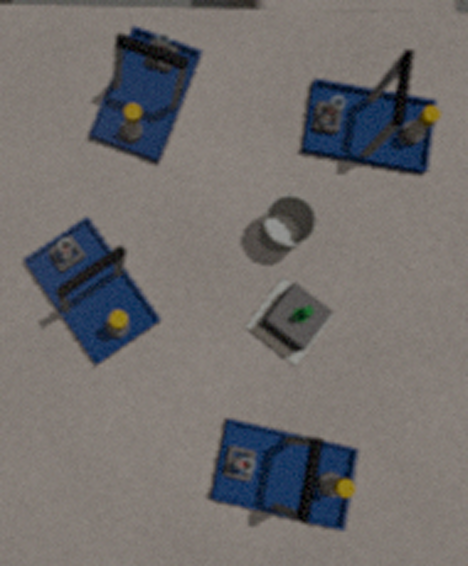

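```bash
cat >> h.py <<'E'
def goal(p,yaw_y,s=None):
    """p: world TCP goal; yaw_y: deg of tool y axis in world, tool z down"""
    s=s or sense(); Rc=R.from_quat(s["tool_rot"]); a=np.radians(yaw_y)
    y=np.array([np.cos(a),np.sin(a),0]); z=np.array([0,0,-1.]); G=R.from_matrix(np.stack([np.cross(y,z),y,z],1))
    print("t",round(s["t"],2),"tcp",s["tcp_pos"].round(4),"shift",(Rc.inv().apply(np.array(p)-s["tcp_pos"])/.1).round(3),"turn",((Rc.inv()*G).as_rotvec()/(2*np.pi)).round(4), "gap",round(s["finger_gap"],3),"F",s["force"].round(1))
E
python3 - <<'E'
from h import *
goal([.42,.05,.38],-50)
E
```

```text
t 0.1 tcp [0.215  0.5861 0.2304] shift [-3.771 -4.33  -1.489] turn [-2.000e-04  3.000e-04  3.329e-01] gap 1.001 F [-0.3 -1.   0.9]
```

```bash
python3 -m inch '[[-1,[-0.45,-0.5,-0.5],[0,0,0]],[-1,[-0.7,-0.75,-0.75],[0,0,0]],[-1,[-0.9,-1,-1],[0,0,0]],[-1,[-0.9,-1,-1],[0,0,0]]]'
python3 -m inch '[[-1,[-0.4,-0.4,-0.2],[0,0,0]],[-1,[-0.7,-0.7,-0.4],[0,0,0]],[-1,[-0.95,-1,-0.48],[0,0,0]],[-1,[-0.95,-1,-0.48],[0,0,0]]]'
python3 -m inch '[[-1,[-0.4,-0.4,0],[0,0,0]],[-1,[-0.7,-0.7,0],[0,0,0]],[-1,[-0.95,-1,0],[0,0,0]],[-1,[-0.95,-1,0],[0,0,0]]]'
python3 -m inch '[[-1,[-0.4,-0.4,0],[0,0,0.02]],[-1,[-0.7,-0.7,0],[0,0,0.04]],[-1,[-0.95,-1,0],[0,0,0.06]],[-1,[-0.95,-1,0],[0,0,0.08]],[-1,[-0.95,-1,0],[0,0,0.1]],[-1,[-0.95,-1,0],[0,0,0.12]],[-1,[-0.95,-1,0],[0,0,0.14]],[-1,[-0.95,-1,0],[0,0,0.16]],[-1,[-0.95,-1,0],[0,0,0.18]],[-1,[-0.95,-1,0],[0,0,0.2]],[-1,[-0.95,-1,0],[0,0,0.22]],[-1,[-0.95,-1,0],[0,0,0.24]],[-1,[-0.95,-1,0],[0,0,0.26]],[-1,[-0.95,-1,0],[0,0,0.28]],[-1,[-0.95,-1,0],[0,0,0.3]],[-1,[-0.95,-1,0],[0,0,0.32]],[-1,[-0.95,-1,0],[0,0,0.333]],[-1,[-0.95,-1,0],[0,0,0.333]],[-1,[-0.95,-1,0],[0,0,0.333]]]'
python3 - <<'E'
from h import *
goal([.42,.05,.38],-50)
ci=camera_info("wrist");im,d=snapshot("wrist");cv2.imwrite("pics/w1.png",im);np.savez("pics/w1.npz",d=d,**ci);print(ci)
E
```

```text
t: 0.5
tcp_pos: [0.2668, 0.46, 0.3339]
tool_rot: [0.176, 0.984, 0.001, 0.001]
force: [0.2, 0.1, 0.1]
finger_gap: 1.0
t: 0.9
tcp_pos: [0.3221, 0.3321, 0.3805]
tool_rot: [0.178, 0.984, 0.0, 0.001]
force: [-0.4, 0.1, 0.3]
finger_gap: 0.998
t: 1.3
tcp_pos: [0.376, 0.2062, 0.3784]
tool_rot: [0.178, 0.984, -0.001, -0.0]
force: [-1.2, 0.2, -0.5]
finger_gap: 0.999
t: 3.2
tcp_pos: [0.4294, 0.0832, 0.3788]
tool_rot: [0.939, 0.343, -0.0, -0.001]
force: [0.0, -0.2, -0.3]
finger_gap: 1.0
t 3.2 tcp [0.4294 0.0832 0.3788] shift [-0.285  0.193 -0.013] turn [-0.0002  0.0001  0.0004] gap 1.0 F [ 0.  -0.2 -0.3]
{'K': array([[268.94560024,   0.        , 257.67015888],
       [  0.        , 268.94560024, 190.25146983],
       [  0.        ,   0.        ,   1.        ]]), 'origin': array([0.49075193, 0.13453692, 0.52027448]), 'orientation': array([ 0.89534952, -0.41651194, -0.06714464,  0.14268369])}
```

View pics/w1.png

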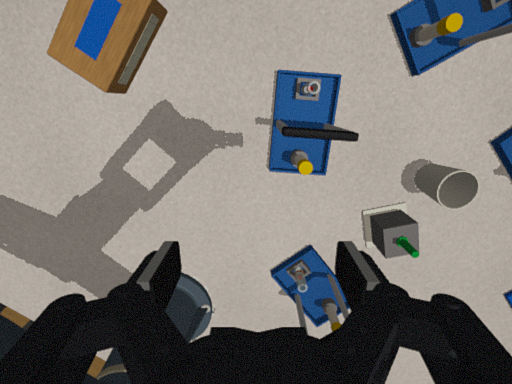

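The wrist view shows the target carrier at about (305,120), with its open tube at (307,88) and handle bar from (284,131) to (357,136). The green stick is at (405,245). Next I get exact poses from the depth cloud.

```bash
python3 - <<'E'
from h import *
z=np.load("pics/w1.npz");ci={k:z[k] for k in("K","origin","orientation")};d=z["d"];im=cv2.imread("pics/w1.png");P=cloud(ci,d)
b,g,r=[im[...,i].astype(int) for i in range(3)]
roi=np.zeros((384,512),bool);roi[55:190,245:375]=1
# bar
m=roi&(P[...,2]>.13)&(P[...,2]<.2)
p=P[m];print("bar",m.sum(),p[:,2].max(),np.median(p[:,2]),cv2.minAreaRect(p[:,:2].astype(np.float32)))
c,a=p[:,:2].mean(0),np.linalg.svd(p[:,:2]-p[:,:2].mean(0),full_matrices=False)[2][0];print(c,np.degrees(np.arctan2(a[1],a[0])))
m=roi&(b>r+40)&(P[...,2]<.05);p=P[m];rc=cv2.minAreaRect(p[:,:2].astype(np.float32));print("tray",m.sum(),rc)
print(np.percentile(p[:,2],[5,50,95]))
m=roi&(P[...,2]>.06)&(P[...,2]<.09);print("tube?",m.sum())
m2=m.copy();m2[110:]=0;m2[:,:290]=0;p=P[m2];print(m2.sum(),p.mean(0),p.min(0),p.max(0))
m=(g>r+25)&(g>b+25);m[:, :370]=0;p=P[m];print("green",m.sum(),np.argwhere(m).mean(0));q=p[(p[:,2]>.114)&(p[:,2]<.13)];print(len(q),q.mean(0),q.min(0),q.max(0))
tab=P[np.abs(P[...,2])<.01];print("table z",np.median(tab[:,2]))
cv2.imwrite("pics/w1a.png",cv2.resize(im[60:180,255:370],None,fx=5,fy=5,interpolation=2))
cv2.imwrite("pics/w1b.png",cv2.resize(im[190:270,350:440],None,fx=7,fy=7,interpolation=2))
E
```

```text
bar 793 0.1676817004037806 0.1644187446170462 ((0.5121517181396484, 0.046669814735651016), (0.012226943857967854, 0.09948184341192245), 35.8224983215332)
[0.51196709 0.04832562] -54.14451249700547
tray 4488 ((0.5129468441009521, 0.04679302126169205), (0.17844563722610474, 0.10931138694286346), 35.80048370361328)
[0.00265954 0.0043561  0.02139775]
tube? 201
116 [0.56167793 0.0831882  0.07256223] [0.55263383 0.07368914 0.06032813] [0.57184026 0.09266175 0.07739268]
green 208 [246.125      407.03365385]
46 [ 0.47467339 -0.22957258  0.11653197] [ 0.46890615 -0.2371052   0.11437469] [ 0.4806243  -0.22334162  0.11837198]
table z -0.0008883157548161824
```

View pics/w1a.png

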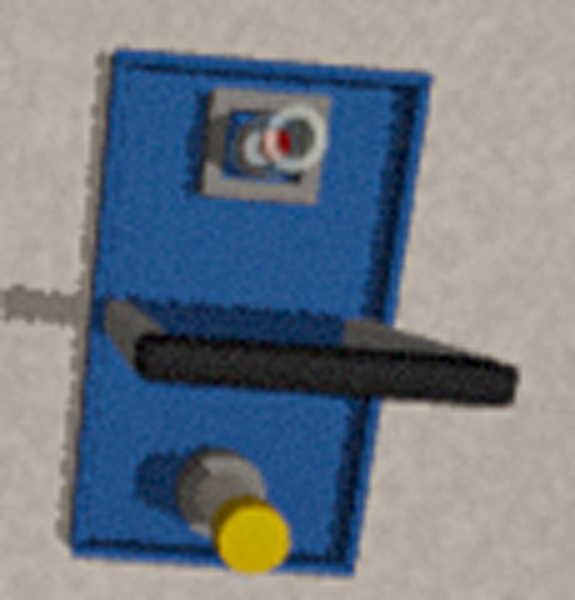

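View pics/w1b.png

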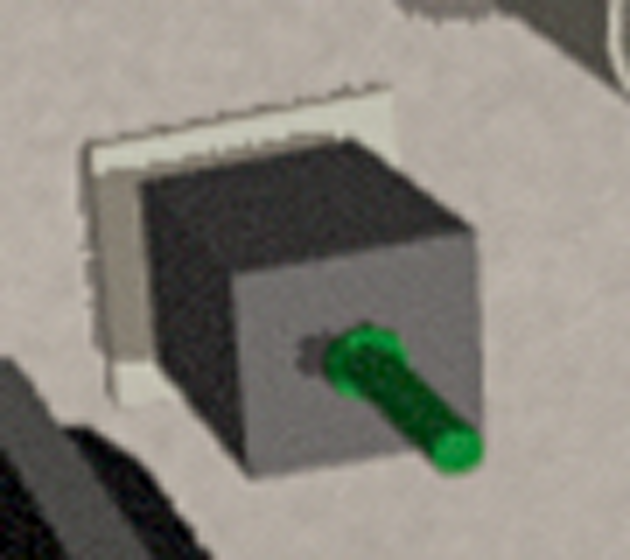

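```bash
python3 - <<'E'
from h import *
z=np.load("pics/w1.npz");ci={k:z[k] for k in("K","origin","orientation")}
def onz(u,v,h):
    a=w(ci,np.array(u,float),np.array(v,float),1.0)-ci["origin"]; return ci["origin"]+a*(h-ci["origin"][2])/a[2]
print("tube",onz(254.6+297/5,59.6+137/5,.076)); print("cap",onz(349.6+459/7,189.6+450/7,.118))
print("yellow",onz(254.6+253/5,59.6+537/5,.094),onz(254.6+253/5,59.6+537/5,.1))
print("barL",onz(254.6+140/5,59.6+357/5,.166),"barR",onz(254.6+515/5,59.6+385/5,.166))
goal([.474,-.230,.2],-54.2)
E
```

```text
tube [0.56331294 0.08275656 0.076     ]
cap [ 0.47521822 -0.22879893  0.118     ]
yellow [0.46351458 0.01162628 0.094     ] [0.46389795 0.0133563  0.1       ]
barL [0.48404158 0.08739933 0.166     ] barR [0.54152433 0.00803972 0.166     ]
t 3.25 tcp [0.4294 0.0829 0.3789] shift [-1.675  2.682  1.787] turn [-0.0002  0.0001  0.012 ] gap 1.001 F [-0.3  0.2 -0.1]
```

```bash
python3 -m inch '[[-1,[-0.3,0.4,0],[0,0,0.006]],[-1,[-0.6,0.8,0.1],[0,0,0.012]],[-1,[-0.8,1,0.2],[0,0,0.012]],[-1,[-0.8,1,0.3],[0,0,0.012]]]'
python3 -m inch '[[-1,[-0.3,0.4,0.3],[0,0,0]],[-1,[-0.6,0.8,0.5],[0,0,0]],[-1,[-0.8,1,0.8],[0,0,0]],[-1,[-0.8,1,0.8],[0,0,0]],[-1,[-0.8,1,0.8],[0,0,0]]]'
python3 - <<'E'
from h import *
goal([.475,-.230,.2],-54.2)
E
```

```text
t: 3.65
tcp_pos: [0.4329, -0.0488, 0.3489]
tool_rot: [0.953, 0.304, 0.0, 0.001]
force: [-0.1, 0.3, -0.2]
finger_gap: 1.002
t: 4.15
tcp_pos: [0.4253, -0.1735, 0.2682]
tool_rot: [0.952, 0.305, -0.001, -0.002]
force: [-0.3, -0.0, -0.1]
finger_gap: 1.001
t 4.15 tcp [ 0.4253 -0.1735  0.2682] shift [0.075 0.751 0.679] turn [-0.0005  0.     -0.0006] gap 1.001 F [-0.3 -0.  -0.1]
```

```bash
python3 -m inch '[[-1,[0.02,0.3,0.3],[0,0,0]],[-1,[0.05,0.6,0.55],[0,0,0]],[-1,[0.075,0.75,0.68],[0,0,0]],[-1,[0.075,0.75,0.68],[0,0,0]],[-1,[0.075,0.75,0.68],[0,0,0]],[-1,[0.075,0.75,0.68],[0,0,0]]]'
python3 - <<'E'
from h import *
goal([.475,-.230,.081],-54.2)
ci=camera_info("wrist");im,d=snapshot("wrist");cv2.imwrite("pics/w2.png",im);np.savez("pics/w2.npz",d=d,**ci)
P=cloud(ci,d);b,g,r=[im[...,i].astype(int) for i in range(3)]
m=(g>r+25)&(g>b+25);p=P[m];print(m.sum())
q=p[(p[:,2]>.114)&(p[:,2]<.13)];print(len(q),q.mean(0),q.min(0),q.max(0)) if len(q) else 0
E
```

```text
t: 4.75
tcp_pos: [0.4755, -0.2291, 0.2026]
tool_rot: [0.952, 0.307, 0.0, 0.0]
force: [0.6, 0.5, -0.0]
finger_gap: 0.998
t 4.75 tcp [ 0.4755 -0.2291  0.2026] shift [-0.01   0.003  1.216] turn [ 0.0002 -0.0001 -0.0002] gap 0.998 F [ 0.6  0.5 -0. ]
460
166 [ 0.47537741 -0.23064824  0.11675147] [ 0.46899578 -0.23744692  0.11420134] [ 0.48138697 -0.22443333  0.11859029]
```

View pics/w2.png

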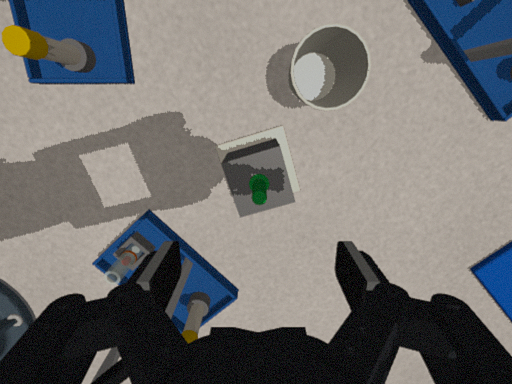

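```bash
python3 -m inch '[[-1,[-0.012,0.008,0.25],[0,0,0]],[-1,[-0.012,0.008,0.5],[0,0,0]],[-1,[-0.012,0.008,0.75],[0,0,0]],[-1,[-0.012,0.008,0.95],[0,0,0]],[-1,[-0.012,0.008,1],[0,0,0]],[-1,[-0.012,0.008,1],[0,0,0]]]'
python3 - <<'E'
from h import *
goal([.475,-.2305,.081],-54.2)
E
```

```text
t: 5.4
tcp_pos: [0.4748, -0.2314, 0.1016]
tool_rot: [0.952, 0.306, -0.0, -0.0]
force: [0.0, 0.3, 0.4]
finger_gap: 1.0
t 5.4 tcp [ 0.4748 -0.2314  0.1016] shift [ 0.007 -0.006  0.206] turn [-0.0001  0.     -0.0004] gap 1.0 F [0.  0.3 0.4]
```

Down the last 2 cm, then close.

```bash
python3 -m inch '[[-1,[0.005,-0.005,0.1],[0,0,0]],[-1,[0.005,-0.005,0.2],[0,0,0]],[-1,[0.005,-0.005,0.2],[0,0,0]],[0.3,[0.005,-0.005,0.2],[0,0,0]],[0.6,[0.005,-0.005,0.2],[0,0,0]],[1,[0.005,-0.005,0.2],[0,0,0]],[1,[0.005,-0.005,0.2],[0,0,0]],[1,[0.005,-0.005,0.2],[0,0,0]],[1,[0.005,-0.005,0.2],[0,0,0]],[1,[0.005,-0.005,0.2],[0,0,0]],[1,[0.005,-0.005,0.2],[0,0,0]]]' 50
python3 - <<'E'
from h import *
goal([.475,-.2305,.2],-54.2)
E
```

```text
t: 6.5
tcp_pos: [0.4752, -0.2312, 0.0816]
tool_rot: [0.952, 0.306, 0.0, 0.0]
force: [-0.4, -0.2, 3.7]
finger_gap: 0.146
t 6.5 tcp [ 0.4752 -0.2312  0.0816] shift [ 0.003 -0.007 -1.184] turn [ 0.0001 -0.     -0.0004] gap 0.146 F [-0.4 -0.2  3.7]
```

```bash
python3 -m inch '[[1,[0,0,-0.2],[0,0,0]],[1,[0,0,-0.4],[0,0,0]],[1,[0,0,-0.6],[0,0,0]],[1,[0,0,-0.8],[0,0,0]],[1,[0,0,-1],[0,0,0]],[1,[0,0,-1],[0,0,0]]]'
python3 -m inch '[[1,[0,0,-0.3],[0,0,0]],[1,[0,0,-0.6],[0,0,0]],[1,[0,0,-0.9],[0,0,0]],[1,[0,0,-0.9],[0,0,0]],[1,[0,0,-0.9],[0,0,0]]]'
python3 - <<'E'
from h import *
goal([.563,.083,.272],-54.2)
ci=camera_info("wrist");im,d=snapshot("wrist");cv2.imwrite("pics/w3.png",im);np.savez("pics/w3.npz",d=d,**ci)
ci=camera_info("scene");im,d=snapshot("scene");cv2.imwrite("pics/s3.png",cv2.resize(im[80:300,80:320],None,fx=3,fy=2.7))
E
```

```text
t: 7.1
tcp_pos: [0.4766, -0.2322, 0.1835]
tool_rot: [0.952, 0.306, 0.002, 0.002]
force: [-0.4, -0.7, -0.2]
finger_gap: 0.148
t: 7.6
tcp_pos: [0.4748, -0.2309, 0.2706]
tool_rot: [0.952, 0.306, -0.0, -0.0]
force: [0.3, 1.3, -0.9]
finger_gap: 0.146
t 7.6 tcp [ 0.4748 -0.2309  0.2706] shift [ 2.546 -2.037 -0.013] turn [-0.0001  0.     -0.0004] gap 0.146 F [ 0.3  1.3 -0.9]
```

View pics/w3.png

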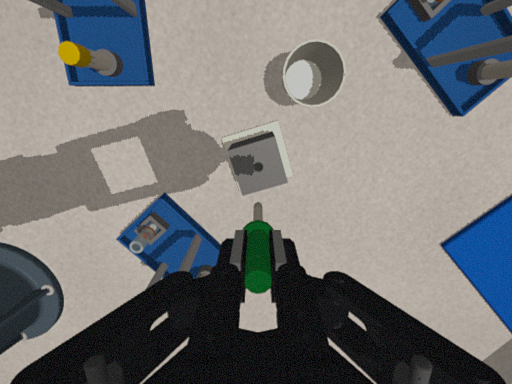

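View pics/s3.png

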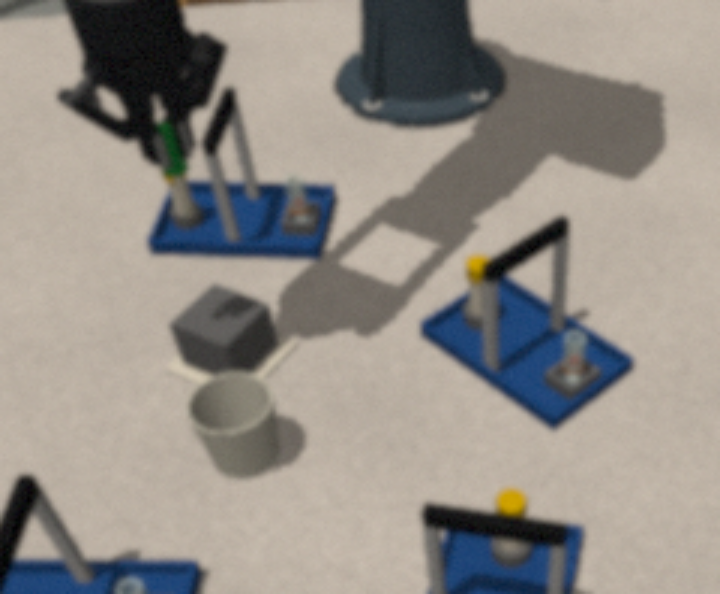

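The wrist view shows the stick held between the pads, with the cap at (258,257) and the shaft's tip near (258,206). The scene view shows it clear of the stand. I check its straightness by projecting the expected tip.

```bash
cat >> h.py <<'E'
def proj(ci,p):
    c=R.from_quat(ci["orientation"]).inv().apply(np.array(p)-ci["origin"]); q=ci["K"]@c; return q[:2]/q[2]
E
python3 - <<'E'
from h import *
z=np.load("pics/w3.npz");ci={k:z[k] for k in("K","origin","orientation")};s=sense();Rc=R.from_quat(s["tool_rot"])
for off in (-.037,.007,.011,.03,.067): print(off,proj(ci,s["tcp_pos"]+Rc.apply([0,0,off])).round(1))
im=cv2.imread("pics/w3.png");cv2.imwrite("pics/w3c.png",cv2.resize(im[190:310,210:310],None,fx=5,fy=5,interpolation=2))
E
```

```text
-0.037 [256.  283.2]
0.007 [256.2 238. ]
0.011 [256.2 235. ]
0.03 [256.3 222.4]
0.067 [256.4 203.6]
```

View pics/w3c.png

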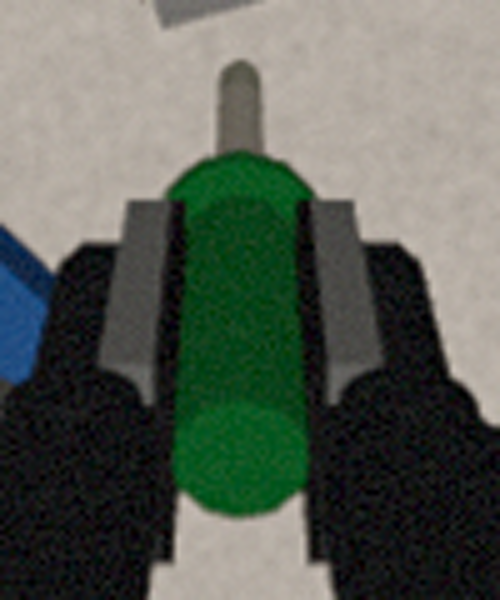

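```bash
python3 -m inch '[[1,[0.2,-0.2,0],[0,0,0]],[1,[0.5,-0.45,0],[0,0,0]],[1,[0.8,-0.7,0],[0,0,0]],[1,[0.95,-0.8,0],[0,0,0]],[1,[1,-0.8,0],[0,0,0]]]'
python3 -m inch '[[1,[0.2,-0.2,0],[0,0,0]],[1,[0.5,-0.45,0],[0,0,0]],[1,[0.8,-0.6,0],[0,0,0]],[1,[0.95,-0.75,0],[0,0,0]],[1,[1,-0.8,0],[0,0,0]]]'
python3 - <<'E'
from h import *
goal([.563,.083,.272],-54.2)
E
```

```text
t: 8.2
tcp_pos: [0.5089, -0.1054, 0.2695]
tool_rot: [0.952, 0.308, -0.001, -0.002]
force: [-0.6, -0.0, -0.6]
finger_gap: 0.147
t: 8.7
tcp_pos: [0.5444, 0.0163, 0.27]
tool_rot: [0.952, 0.307, -0.001, -0.0]
force: [0.2, -0.3, 0.8]
finger_gap: 0.149
t 8.7 tcp [0.5444 0.0163 0.27  ] shift [ 0.541 -0.432 -0.02 ] turn [-0.0002  0.0003 -0.0002] gap 0.149 F [ 0.2 -0.3  0.8]
```

```bash
python3 -m inch '[[1,[0.2,-0.15,0],[0,0,0]],[1,[0.4,-0.3,0],[0,0,0]],[1,[0.54,-0.43,0],[0,0,0]],[1,[0.54,-0.43,0.2],[0,0,0]],[1,[0.54,-0.43,0.5],[0,0,0]],[1,[0.54,-0.43,0.8],[0,0,0]],[1,[0.54,-0.43,1],[0,0,0]],[1,[0.54,-0.43,1],[0,0,0]],[1,[0.54,-0.43,1],[0,0,0]]]'
python3 - <<'E'
from h import *
goal([.563,.083,.152],-54.2)
ci=camera_info("wrist");im,d=snapshot("wrist");cv2.imwrite("pics/w4.png",im);np.savez("pics/w4.npz",d=d,**ci)
cv2.imwrite("pics/w4c.png",cv2.resize(im[170:290,200:320],None,fx=5,fy=5,interpolation=2))
im,d=snapshot("scene");cv2.imwrite("pics/s4.png",cv2.resize(im[130:250,200:320],None,fx=5,fy=5,interpolation=2))
E
```

```text
t: 9.6
tcp_pos: [0.5633, 0.0807, 0.171]
tool_rot: [0.952, 0.306, -0.001, 0.0]
force: [-0.4, -0.0, 0.4]
finger_gap: 0.145
t 9.6 tcp [0.5633 0.0807 0.171 ] shift [ 0.011 -0.021  0.19 ] turn [-0.0001  0.0002 -0.0006] gap 0.145 F [-0.4 -0.   0.4]
```

View pics/w4c.png

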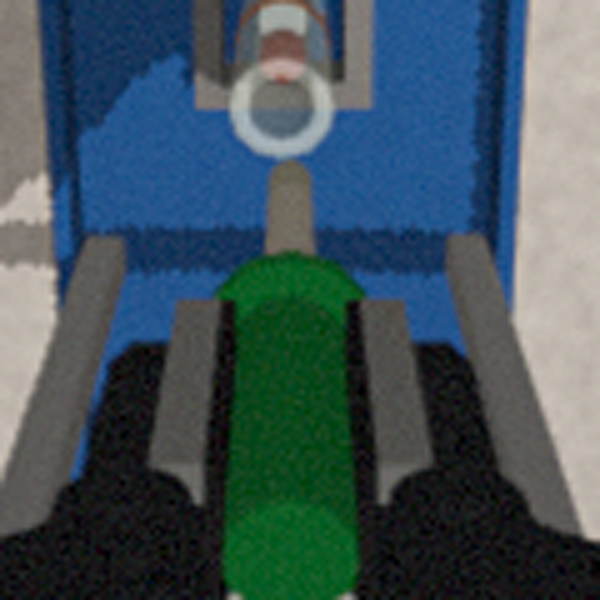

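View pics/s4.png

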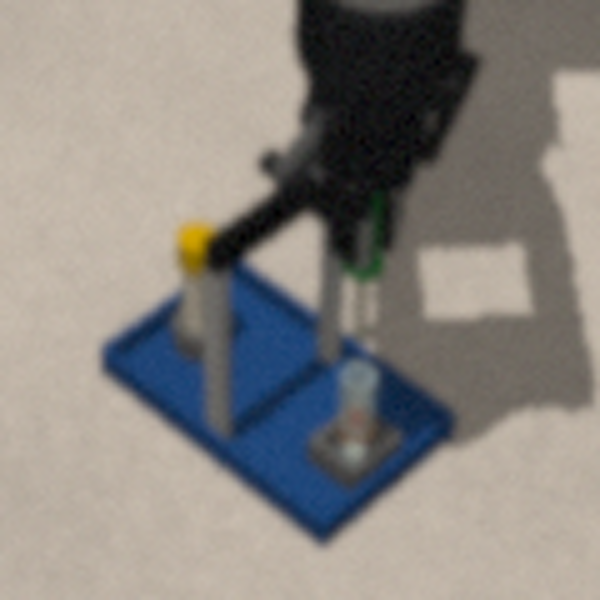

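```bash
cat >> h.py <<'E'
def onz(ci,u,v,h):
    a=w(ci,np.array(u,float),np.array(v,float),1.0)-ci["origin"]; return ci["origin"]+a*(h-ci["origin"][2])/a[2]
E
python3 - <<'E'
from h import *
z=np.load("pics/w4.npz");ci={k:z[k] for k in("K","origin","orientation")};s=sense()
T=onz(ci,199.6+282/5,169.6+108/5,.076);print("tube",T)
t=onz(ci,199.6+290/5,169.6+170/5,.104);c=onz(ci,199.6+290/5,169.6+550/5,.208);print("tip",t,"captop",c)
ax=R.from_quat(s["tool_rot"]).as_matrix();print("tube-tip in tool",(T-t)@ax, "tcp",s["tcp_pos"], "tip-tcp tool",(t-s["tcp_pos"])@ax,"captop",(c-s["tcp_pos"])@ax)
E
```

```text
tube [0.56364054 0.08287069 0.076     ]
tip [0.56327444 0.08076058 0.104     ] captop [0.56551201 0.08225457 0.208     ]
tube-tip in tool [ 0.00148007 -0.00154723  0.02800004] tcp [0.56427034 0.08110342 0.17238612] tip-tcp tool [-0.00112181 -0.0004103   0.0683838 ] captop [ 0.00173831 -0.00015618 -0.03561136]
```

```bash
python3 -m inch '[[1,[0.012,-0.015,0],[0,0,0]],[1,[0.012,-0.015,0.05],[0,0,0]],[1,[0.012,-0.015,0.1],[0,0,0]],[1,[0.012,-0.015,0.15],[0,0,0]],[1,[0.012,-0.015,0.2],[0,0,0]],[1,[0.012,-0.015,0.2],[0,0,0]]]'
python3 - <<'E'
from h import *
goal([.563,.083,.145],-54.2)
ci=camera_info("wrist");im,d=snapshot("wrist")
cv2.imwrite("pics/w5c.png",cv2.resize(im[170:290,200:320],None,fx=5,fy=5,interpolation=2))
E
```

```text
t: 10.3
tcp_pos: [0.5626, 0.0838, 0.1503]
tool_rot: [0.952, 0.306, -0.001, -0.0]
force: [0.3, -0.0, -0.4]
finger_gap: 0.15
t 10.3 tcp [0.5626 0.0838 0.1503] shift [-0.001  0.009  0.053] turn [-0.0002  0.0003 -0.0004] gap 0.15 F [ 0.3 -0.  -0.4]
```

View pics/w5c.png

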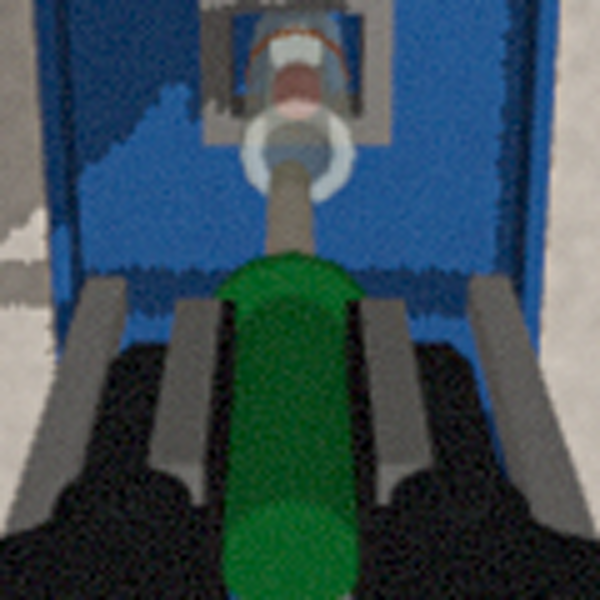

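```bash
python3 - <<'E'
from h import *
s=sense();ci=camera_info("wrist")
T=onz(ci,199.6+299/5,169.6+152/5,.076);t=onz(ci,199.6+290/5,169.6+170/5,s["tcp_pos"][2]-.067)
ax=R.from_quat(s["tool_rot"]).as_matrix();print((T-t)@ax,s["tcp_pos"],T,t)
E
```

```text
[0.00035878 0.00153797 0.00766188] [0.5629115  0.08378303 0.15066356] [0.56404393 0.08283806 0.076     ] [0.56286667 0.08387839 0.08366356]
```

```bash
python3 -m inch '[[1,[0.004,0.015,0],[0,0,0]],[1,[0.004,0.015,0],[0,0,0]],[1,[0.004,0.015,0],[0,0,0]]]'
python3 - <<'E'
from h import *
goal([.563,.083,.145],-54.2)
ci=camera_info("wrist");im,d=snapshot("wrist")
cv2.imwrite("pics/w6c.png",cv2.resize(im[170:290,200:320],None,fx=5,fy=5,interpolation=2))
E
```

```text
t: 10.65
tcp_pos: [0.5648, 0.0827, 0.1515]
tool_rot: [0.952, 0.306, 0.0, 0.0]
force: [0.6, -0.2, -0.1]
finger_gap: 0.148
t 10.65 tcp [0.5648 0.0827 0.1515] shift [-0.013 -0.013  0.065] turn [ 0.0001 -0.0001 -0.0005] gap 0.148 F [ 0.6 -0.2 -0.1]
```

View pics/w6c.png

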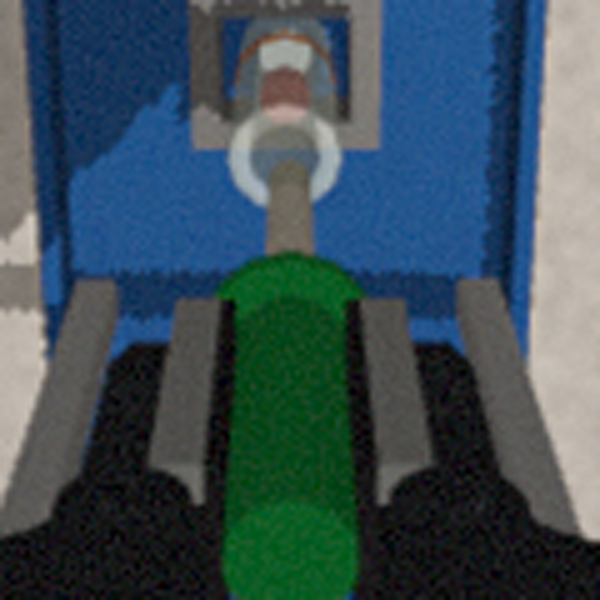

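The tube rim is centred at (285,157) in the crop and the tip at (290,168), so the tip is within about 1 mm of the bore's centre. I enter the tube gently.

```bash
python3 -m inch '[[1,[-0.004,-0.007,0.02],[0,0,0]],[1,[-0.004,-0.007,0.05],[0,0,0]],[1,[-0.004,-0.007,0.1],[0,0,0]],[1,[-0.004,-0.007,0.15],[0,0,0]],[1,[-0.004,-0.007,0.2],[0,0,0]],[1,[-0.004,-0.007,0.2],[0,0,0]]]'
python3 - <<'E'
from h import *
goal([.563,.083,.087],-54.2)
ci=camera_info("wrist");im,d=snapshot("wrist")
cv2.imwrite("pics/w7c.png",cv2.resize(im[170:290,200:320],None,fx=5,fy=5,interpolation=2))
E
```

```text
t: 11.3
tcp_pos: [0.5631, 0.0831, 0.1302]
tool_rot: [0.952, 0.306, -0.001, -0.0]
force: [0.2, -0.3, 0.1]
finger_gap: 0.147
t 11.3 tcp [0.5631 0.0831 0.1302] shift [-0.001  0.001  0.432] turn [-0.0002  0.0003 -0.0004] gap 0.147 F [ 0.2 -0.3  0.1]
```

View pics/w7c.png

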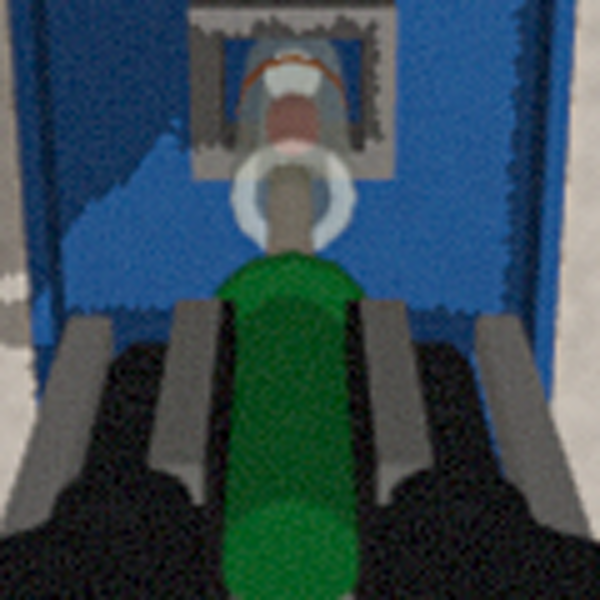

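The tip is about 13 mm inside the tube, with no side force. I push on down, slowly.

```bash
python3 -m inch '[[1,[0,0,0.05],[0,0,0]],[1,[0,0,0.1],[0,0,0]],[1,[0,0,0.15],[0,0,0]],[1,[0,0,0.18],[0,0,0]],[1,[0,0,0.21],[0,0,0]],[1,[0,0,0.24],[0,0,0]],[1,[0,0,0.27],[0,0,0]],[1,[0,0,0.3],[0,0,0]],[1,[0,0,0.33],[0,0,0]],[1,[0,0,0.36],[0,0,0]],[1,[0,0,0.38],[0,0,0]],[1,[0,0,0.38],[0,0,0]]]'
python3 -m inch '[[1,[0,0,0.02],[0,0,0]],[1,[0,0,0.03],[0,0,0]],[1,[0,0,0.04],[0,0,0]],[1,[0,0,0.04],[0,0,0]]]'
python3 - <<'E'
from h import *
goal([.563,.083,.087],-54.2)
ci=camera_info("wrist");im,d=snapshot("wrist")
cv2.imwrite("pics/w8c.png",cv2.resize(im[170:290,200:320],None,fx=5,fy=5,interpolation=2))
E
```

```text
t: 12.55
tcp_pos: [0.5638, 0.0831, 0.0929]
tool_rot: [0.952, 0.306, -0.0, -0.0]
force: [-0.5, 0.5, 1.6]
finger_gap: 0.148
t: 12.95
tcp_pos: [0.5638, 0.0831, 0.0892]
tool_rot: [0.952, 0.306, -0.0, -0.0]
force: [-0.6, 0.6, 2.5]
finger_gap: 0.15
t 12.95 tcp [0.5638 0.0831 0.0892] shift [-0.007 -0.004  0.022] turn [-0.      0.     -0.0004] gap 0.15 F [-0.6  0.6  2.5]
```

View pics/w8c.png

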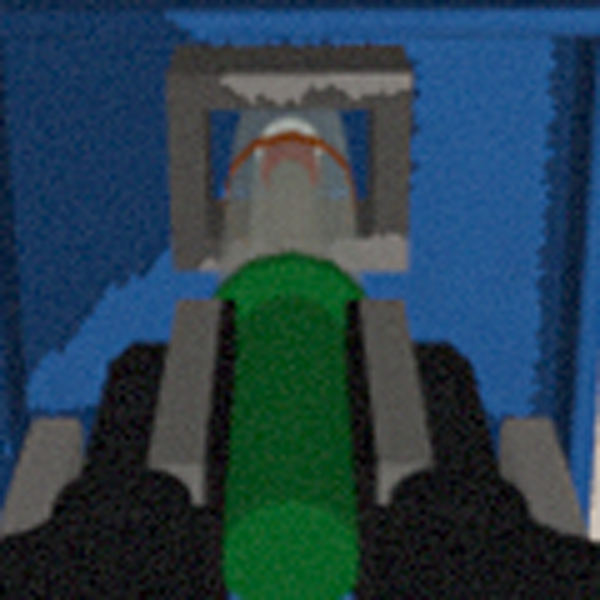

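```bash
python3 -m inch '[[1,[0,0,0.01],[0,0,0]],[1,[0,0,0.02],[0,0,0]],[1,[0,0,0.02],[0,0,0]]]'
python3 -m inch '[[1,[0,0,0.005],[0,0,0]],[1,[0,0,0.01],[0,0,0]],[1,[0,0,0.01],[0,0,0]]]'
```

```text
t: 13.3
tcp_pos: [0.5638, 0.0831, 0.0876]
tool_rot: [0.952, 0.306, 0.0, 0.0]
force: [-1.5, 0.7, 4.7]
finger_gap: 0.149
t: 13.6
tcp_pos: [0.5638, 0.0831, 0.0875]
tool_rot: [0.952, 0.306, 0.0, 0.0]
force: [-3.2, -0.4, 11.2]
finger_gap: 0.152
```

Contact is firm at TCP z 0.0875, where the collar was expected to seat, with the force at 11 N. I press slightly more and look.

```bash
python3 -m inch '[[1,[0,0,0.005],[0,0,0]],[1,[0,0,0.01],[0,0,0]],[1,[0,0,0.01],[0,0,0]]]'
python3 - <<'E'
from h import *
goal([.563,.083,.2],-54.2)
im,d=snapshot("wrist");ci=camera_info("wrist")
cv2.imwrite("pics/w9c.png",cv2.resize(im[170:290,200:320],None,fx=5,fy=5,interpolation=2))
im,d=snapshot("scene");cv2.imwrite("pics/s9.png",cv2.resize(im[130:250,200:320],None,fx=5,fy=5,interpolation=2))
E
```

```text
t: 13.9
tcp_pos: [0.5639, 0.0831, 0.0875]
tool_rot: [0.952, 0.306, 0.0, 0.0]
force: [-4.6, 0.3, 16.8]
finger_gap: 0.149
t 13.9 tcp [0.5639 0.0831 0.0875] shift [-0.007 -0.003 -1.125] turn [ 0.0001 -0.0001 -0.0004] gap 0.149 F [-4.6  0.3 16.8]
```

View pics/w9c.png

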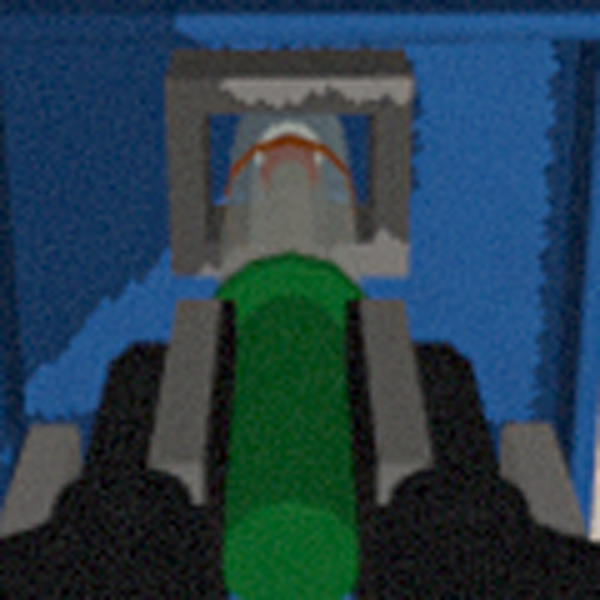

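View pics/s9.png

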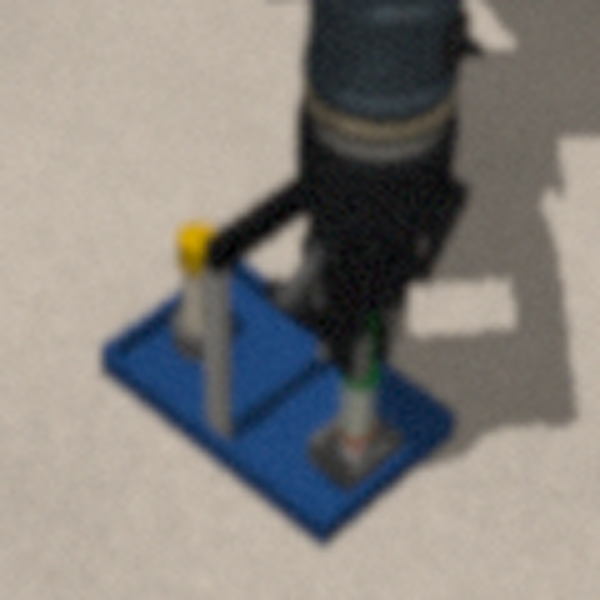

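The collar appears seated on the rim in both views. I ease the push, open partly and rise.

```bash
python3 -m inch '[[1,[0,0,-0.02],[0,0,0]],[0.5,[0,0,-0.02],[0,0,0]],[0.2,[0,0,-0.02],[0,0,0]],[0.2,[0,0,-0.02],[0,0,0]],[0.2,[0,0,-0.02],[0,0,0]],[0.2,[0,0,-0.02],[0,0,0]]]' 30
python3 -m inch '[[0.2,[0,0,-0.2],[0,0,0]],[0.2,[0,0,-0.4],[0,0,0]],[0.2,[0,0,-0.7],[0,0,0]],[0.2,[0,0,-1],[0,0,0]],[0.2,[0,0,-1],[0,0,0]]]'
python3 -m inch '[[0.2,[0,0,-0.3],[0,0,0]],[0.2,[0,0,-0.6],[0,0,0]],[0.2,[0,0,-0.6],[0,0,0]],[0.2,[0,0,-0.6],[0,0,0]]]'
python3 - <<'E'
from h import *
goal([.5125,.047,.25],35.8)
ci=camera_info("wrist");im,d=snapshot("wrist");cv2.imwrite("pics/w10.png",im);np.savez("pics/w10.npz",d=d,**ci)
P=cloud(ci,d);m=(P[...,2]>.15)&(P[...,2]<.172);m[:,:100]=0;m[260:]=0;p=P[m];print(m.sum(),cv2.minAreaRect(p[:,:2].astype(np.float32)))
im,d=snapshot("scene");cv2.imwrite("pics/s10.png",cv2.resize(im[130:250,200:320],None,fx=5,fy=5,interpolation=2))
E
```

```text
t: 14.6
tcp_pos: [0.5637, 0.0831, 0.087]
tool_rot: [0.952, 0.306, -0.0, -0.0]
force: [-0.1, 0.1, 0.1]
finger_gap: 0.401
t: 15.1
tcp_pos: [0.5668, 0.0831, 0.1914]
tool_rot: [0.952, 0.306, 0.004, 0.002]
force: [1.2, 0.2, 0.8]
finger_gap: 0.398
t: 15.5
tcp_pos: [0.5635, 0.0831, 0.2469]
tool_rot: [0.952, 0.306, -0.0, -0.0]
force: [-0.5, 0.1, -0.2]
finger_gap: 0.402
t 15.5 tcp [0.5635 0.0831 0.2469] shift [-0.625 -0.004 -0.03 ] turn [-0.      0.     -0.2504] gap 0.402 F [-0.5  0.1 -0.2]
759 ((0.5151214599609375, 0.04868759959936142), (0.0070603638887405396, 0.0569731704890728), 35.947837829589844)
```

View pics/w10.png

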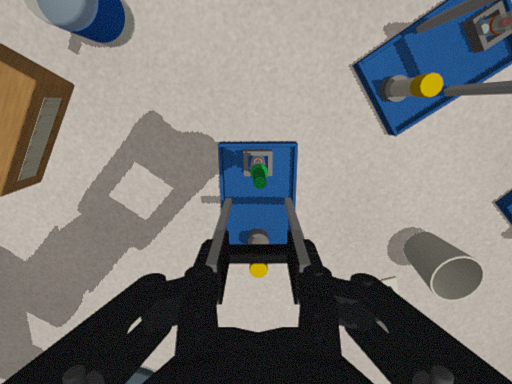

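View pics/s10.png

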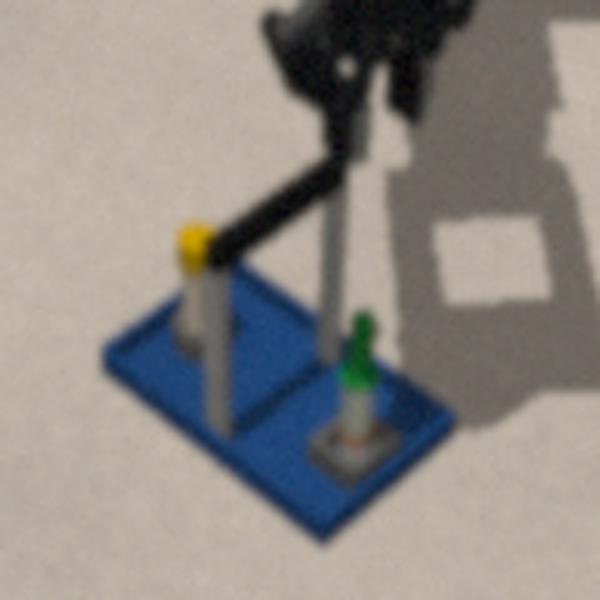

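```bash
python3 -m inch '[[0.2,[-0.3,0,0],[0,0,-0.02]],[0.2,[-0.5,0,0],[0,0,-0.04]],[0.2,[-0.62,0,0],[0,0,-0.06]],[0.2,[-0.62,0,0],[0,0,-0.08]],[0.2,[-0.62,0,0],[0,0,-0.1]],[0.2,[-0.62,0,0],[0,0,-0.12]],[0.2,[-0.62,0,0],[0,0,-0.14]],[0.2,[-0.62,0,0],[0,0,-0.16]],[0.2,[-0.62,0,0],[0,0,-0.18]],[0.2,[-0.62,0,0],[0,0,-0.2]],[0.2,[-0.62,0,0],[0,0,-0.22]],[0.2,[-0.62,0,0],[0,0,-0.24]],[0.2,[-0.62,0,0],[0,0,-0.25]],[0.2,[-0.62,0,0],[0,0,-0.25]],[0.2,[-0.62,0,0],[0,0,-0.25]]]'
python3 - <<'E'
from h import *
z=np.load("pics/w10.npz");ci={k:z[k] for k in("K","origin","orientation")};P=cloud(ci,z["d"]);im=cv2.imread("pics/w10.png").astype(int);m=(im[...,1]>im[...,2]+25)&(im[...,1]>im[...,0]+25);p=P[m];print("cap",np.percentile(p[:,2],[2,50,98]),p[p[:,2]>.115].mean(0))
goal([.513,.0468,.136],35.8)
ci=camera_info("wrist");im,d=snapshot("wrist");cv2.imwrite("pics/w11.png",im)
P=cloud(ci,d);m=(P[...,2]>.15)&(P[...,2]<.172)&(np.hypot(P[...,0]-.513,P[...,1]-.047)<.07);p=P[m];print(m.sum(),cv2.minAreaRect(p[:,:2].astype(np.float32)),np.percentile(p[:,2],98))
E
```

```text
t: 17.1
tcp_pos: [0.5127, 0.047, 0.2462]
tool_rot: [0.457, 0.889, -0.0, -0.001]
force: [-0.1, 0.8, 0.5]
finger_gap: 0.401
cap [0.07720176 0.10512187 0.12427793] [0.5675507  0.08387672 0.12636596]
t 17.1 tcp [0.5127 0.047  0.2462] shift [-0.005  0.003  1.102] turn [-0.0003 -0.0003 -0.0007] gap 0.401 F [-0.1  0.8  0.5]
1413 ((0.5119978785514832, 0.046381302177906036), (0.011306247673928738, 0.09899292141199112), 35.79729080200195) 0.16617395499230922
```

View pics/w11.png

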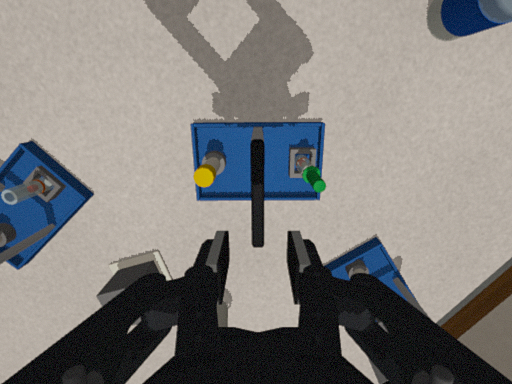

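The cap's top is at z about 0.124, so the stick is fully in. The bar at (257,190) is centred between the fingers, so I descend.

```bash
python3 -m inch '[[0.2,[0,-0.003,0.2],[0,0,0]],[0.2,[0,-0.003,0.4],[0,0,0]],[0.2,[0,-0.003,0.6],[0,0,0]],[0.2,[0,-0.003,0.8],[0,0,0]],[0.2,[0,-0.003,0.9],[0,0,0]],[0.2,[0,-0.003,1],[0,0,0]],[0.2,[0,-0.003,1],[0,0,0]]]'
python3 - <<'E'
from h import *
goal([.5125,.0466,.136],35.8)
E
```

```text
t: 17.85
tcp_pos: [0.5126, 0.0468, 0.1463]
tool_rot: [0.457, 0.89, -0.0, -0.001]
force: [0.2, -0.4, 0.7]
finger_gap: 0.403
t 17.85 tcp [0.5126 0.0468 0.1463] shift [-0.002 -0.002  0.103] turn [-0.0003 -0.0002 -0.0005] gap 0.403 F [ 0.2 -0.4  0.7]
```

```bash
python3 -m inch '[[0.2,[0,0,0.05],[0,0,0]],[0.2,[0,0,0.1],[0,0,0]],[0.2,[0,0,0.1],[0,0,0]],[0.4,[0,0,0.1],[0,0,0]],[0.6,[0,0,0.1],[0,0,0]],[0.8,[0,0,0.1],[0,0,0]],[1,[0,0,0.1],[0,0,0]],[1,[0,0,0.1],[0,0,0]],[1,[0,0,0.1],[0,0,0]],[1,[0,0,0.1],[0,0,0]],[1,[0,0,0.1],[0,0,0]]]' 80
python3 - <<'E'
from h import *
goal([.5125,.0466,.236],35.8)
E
```

```text
t: 18.95
tcp_pos: [0.5127, 0.0466, 0.1375]
tool_rot: [0.457, 0.89, -0.0, -0.0]
force: [-4.0, -1.8, 5.4]
finger_gap: 0.125
t 18.95 tcp [0.5127 0.0466 0.1375] shift [ 0.001 -0.002 -0.985] turn [-0.0002 -0.     -0.0004] gap 0.125 F [-4.  -1.8  5.4]
```

Gripped at 80 N. I lift slowly, straight up.

```bash
python3 -m inch '[[1,[0,0,-0.02],[0,0,0]],[1,[0,0,-0.06],[0,0,0]],[1,[0,0,-0.11],[0,0,0]],[1,[0,0,-0.17],[0,0,0]],[1,[0,0,-0.24],[0,0,0]],[1,[0,0,-0.32],[0,0,0]],[1,[0,0,-0.4],[0,0,0]],[1,[0,0,-0.48],[0,0,0]],[1,[0,0,-0.56],[0,0,0]],[1,[0,0,-0.64],[0,0,0]],[1,[0,0,-0.72],[0,0,0]],[1,[0,0,-0.8],[0,0,0]],[1,[0,0,-0.87],[0,0,0]],[1,[0,0,-0.93],[0,0,0]],[1,[0,0,-0.97],[0,0,0]],[1,[0,0,-1],[0,0,0]],[1,[0,0,-1],[0,0,0]],[1,[0,0,-1],[0,0,0]],[1,[0,0,-1],[0,0,0]],[1,[0,0,-1],[0,0,0]]]'
python3 - <<'E'
from h import *
s=sense();print(s["ft_torque"].round(3),np.abs(s["qd"]).max())
goal([.5125,.0466,.2375],35.8)
ci=camera_info("wrist");im,d=snapshot("wrist");cv2.imwrite("pics/w12.png",im);np.savez("pics/w12.npz",d=d,**ci)
P=cloud(ci,d);b,g,r=[im[...,i].astype(int) for i in range(3)]
m=(b>r+40)&(P[...,2]>.08)&(P[...,2]<.14)&(np.hypot(P[...,0]-.51,P[...,1]-.047)<.12)
p=P[m];f=p[p[:,2]<np.median(p[:,2])+.006];A=np.c_[f[:,:2],np.ones(len(f))];c=np.linalg.lstsq(A,f[:,2],rcond=None)[0];print("tray",len(f),"floor z",np.median(f[:,2]),"tilt deg",np.degrees(c[:2]))
m=(g>r+25)&(g>b+25);p=P[m];print("cap top",np.percentile(p[:,2],[2,98]))
im,d=snapshot("scene");cv2.imwrite("pics/s12.png",cv2.resize(im[80:260,180:340],None,fx=3.5,fy=3.3,interpolation=2))
E
```

```text
t: 20.95
tcp_pos: [0.513, 0.0468, 0.237]
tool_rot: [0.457, 0.89, -0.0, -0.0]
force: [0.6, 0.2, -6.6]
finger_gap: 0.128
[-0.037  0.022  0.006] 0.0023369679882066516
t 20.95 tcp [0.513  0.0468 0.237 ] shift [ 0.001 -0.005 -0.005] turn [-0.0001 -0.0001 -0.0004] gap 0.128 F [ 0.6  0.2 -6.6]
tray 9743 floor z 0.1035033805241698 tilt deg [-0.02853558 -0.03377839]
cap top [0.1773553  0.22321572]
```

View pics/w12.png

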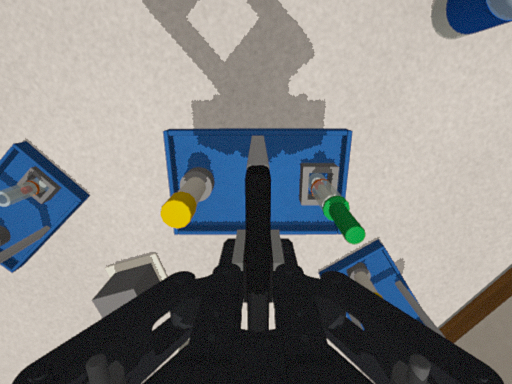

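View pics/s12.png

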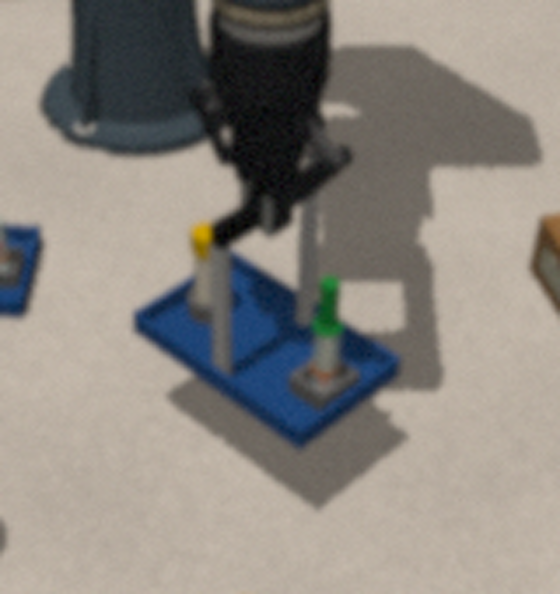

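The carrier is up 10 cm and level, and the stick is still seated. I let it settle, then hand in.

```bash
python3 -m inch '[[1,[0,0,0],[0,0,0]],[1,[0,0,0],[0,0,0]],[1,[0,0,0],[0,0,0]],[1,[0,0,0],[0,0,0]],[1,[0,0,0],[0,0,0]]]'
python3 -c "
from station import *
s=sense();print(s['tcp_pos'],abs(s['qd']).max(),s['force']);print(sign_off())"
```

```text
t: 21.55
tcp_pos: [0.5132, 0.0468, 0.2373]
tool_rot: [0.457, 0.89, 0.0, 0.0]
force: [0.4, 0.5, -6.4]
finger_gap: 0.125
[0.51315936 0.04682184 0.23733076] 0.002408205496132329 [ 0.44925287  0.54606389 -6.43908957]
the job is handed in; nothing more can be done
None
```

I took the green-capped stick from its stand and pushed it into the open tube of the carrier farthest to the robot's left. I then lifted that carrier straight up by its handle and handed the job in while still holding it, at 21.6 s.

- **Stick in the tube:** Contact became firm at the expected depth and I pressed to about 17 N. The cap's top measured 0.124 m before the lift, as expected for full insertion. It measured 0.223 m after the lift, so the stick had not moved in the tube.
- **Lift:** The tray rose about 9.9 cm with a measured tilt under 0.1°. The arm was still, carrying about 6.4 N, and gripping with 80 N.
- **Other things:** I did not touch the cup, pump bottle or glove box.
- **Not confirmed:** I had no direct reading of the plug's depth; I judge it from the seated stick. Position readings wandered by 1 to 2 mm while I lined up the stick over the tube, so I corrected its position from the wrist camera pictures. No other check failed or disagreed.

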